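# Push the tall antiseptic bottle home into the bottle rack

## Robot

A 6-joint arm with a two-finger parallel gripper is mounted at the origin on the work surface. World frame = base frame: x ahead of the robot, y to its left, z up, the work surface at z = 0. Lengths are in m, angles in rad, forces in N, time in s.
With the tool pointing down it reaches from about 0.3 to 0.875 m from the base axis. Payload 6.4 kg.
Tool frame: the origin (TCP) lies midway between the tips of the shut fingers; the grasp point (between the pads) lies 19 mm behind it; z points along the fingers, y is the line along which they close (so a half turn about z gives the same grasp; the last joint's range is limited). The gripper opens to 85 mm and grips with 20 to 120 N. Pads are 22 mm wide; open, the fingers measure 114 mm over their backs; the gripper's body (76 mm by 85 mm) begins 54 mm behind the grasp point. The pads swing forward as they close: fully open they stand 13 mm farther back than shut.
Start: joints at [0.941, 0.181, 1.607, -0, 1.354, -0.206], TCP at [0.236, 0.524, 0.231] pointing down, gripper open.
Joint ranges: [-2.99, 2.99], [-0.89, 2.07], [0.3, 2.58], [-1.14, 4.28], [0, 2.63], [-3.12, 3.12]. Speed limits (rad/s): [2.57, 2.57, 3.01, 3.14, 3.14, 3.14].

## Interface

Orientations are given as a unit quaternion [w, x, y, z].
In Python, from bench import ctrl gives the robot as it stands.
- The arm moves only by the tool drive_tool, never from a script. Its argument "plan" is a list that holds one entry, the list of rows, each a list of 4 numbers: the shift along the tool's x, y, z scaled (see below), then the turn about the tool's z scaled (see below). In form: [[[x, y, z, roll], ...]]. A call has 1 to 12 rows; each row is the pose to reach, as a shift and turn from the pose commanded when the call began, along the tool's axes at that moment, turning the shorter way round; what a row does not reach only later rows make up. The controller multiplies each number of a shift by 400 mm and each number of a turn by 180 degrees. A row lasts 1/12 s, in which the tool goes at most 41.7 mm and 7.16 degrees, less where a joint would pass 70% of its speed; a pose out of reach is approached as far as the arm can. A call with a number of a shift or a turn outside -1 to 1 is refused whole. A call with a gripper value outside its range is refused whole. "jaw" is the closure, from 0 (fully open) to 1 (shut), set as the call begins (left out, the last holds). The fingers move at their own pace and stop on an object; the grip force is fixed at half the most. Time passes only in rows, so rows that repeat a pose let the fingers close. It gives the time, the measured TCP pose, the force, the opening and the grip force at its end, in the units of the state.
- ctrl.get_obs(): the state, without advancing time (a new reading comes with each control period).
- ctrl.camera(name): name is "scene" or "top" or "wrist"; returns (picture, depth): 400x640x3 uint8, red, green, blue; 400x640 float32, m along the optical axis (not along the pixel's ray), 0 where there is no reading.
- ctrl.camera_info(name): a dict with "camera_matrix" (3x3 intrinsics, pixels), "D" ([k1, k2, p1, p2, k3] as OpenCV has them; the pictures are not rectified), "R" (3x3) and "t" (3): a world point X has camera coordinates R X + t; the wrist camera has in their place "T_tool_cam" (4x4, takes a point from camera to tool coordinates, whose origin is the TCP and whose axes are the flange's). Camera axes: x right, y down, z forward; pixel columns grow to the right and rows downward; lengths in m; the calibration is good to about 2 mm. A picture is of the moment at which its call begins: read the wrist's pose just before it. camera_info takes no time and is no camera call.
- ctrl.hand_in(): hands the job in; it is judged then, once.
The state is a dict: "time_s": time; "q": joint angles; "dq": joint speeds; "joint_efforts": joint torques, N m; "eef_pos": TCP position; "eef_rot": TCP orientation; "wrist_force": force on the tool from outside, world axes, zero at the start; "torque": the same for the moment, N m; "opening": opening from 0.0 (shut) to 1.0 (fully open); "grasp_force": force on a finger pad.
Only numpy, scipy, OpenCV 4.12 (cv2) and the standard library are available. Lean on these libraries where they do the work, as an engineer would, in place of code of your own. Each camera call takes 0.05 s, during which the arm holds its last target. There are 200 camera calls.

## Task

Clear the working space on the treatment trolley: with the fingertips low on its body, push the tall white antiseptic bottle with the red bands along the trolley top into the empty middle bay of the white bottle rack, until it stands right back against the rack's rear panel. Its nozzle is open, so keep it upright on the top all the way: do not squeeze it, lift it, tip it or touch its upper half. Leave everything else where it stands.

Things in the scene. Friction and masses are not known exactly. Their poses are not given: they have to be found in the camera images.
- antiseptic: The bottle to push: tall narrow white round bottle, pale pink label, two red bands, white conical nozzle. Straight body 56 mm in diameter up to 150 mm, neck 38 mm wide to 175 mm, nozzle tip at 215 mm; 0.2 to 0.4 kg, flat foot. Origin: centre of its underside, z up along its axis. Friction with the top is 0.45 to 0.75: pushed above about 35 mm it may tip, lower down it slides.
- bottle_waist (a point): Point on the antiseptic bottle's axis 95 mm above its foot, at the upper edge of the label: nothing may touch the bottle above this height. An upright gripper, wider than its fingers, would meet the bottle above it; a tool leaned back 28 to 45 degrees from the vertical, so that the fingertips lead, stays clear.
- rack: Fixed white sheet-steel bottle rack: rear panel 272 mm wide, 65 mm high; four dividers 4 mm thick, 50 mm high, reaching 65 mm out from it towards the robot; three bays 85 mm wide, 89.5 mm apart, no floor, open in front; the middle one is empty. Origin: foot of the panel's front face in mid bay; x points into the rack, y along the panel to the robot's left, z up. Turned up to 9 degrees either way.
- bay_home (a point): The point on the trolley top where the axis of the antiseptic bottle comes to stand when it touches the rear panel in the middle of the middle bay: 28 mm in front of the panel. Same axes as the rack.
- saline: Bystander, standing in the working space on the other side from the antiseptic bottle (left or right): small clear flat flask with a grey cap, 36 x 56 mm, 108 mm tall, 0.14 kg. Origin: centre of its underside.
- iodine: Bystander in an outer bay of the rack: ochre round bottle with a white cap, 68 mm in diameter, 175 mm tall. Origin: centre of its underside.
- peroxide: Bystander in the other outer bay: white round bottle with a blue cap and a blue band, 64 mm in diameter, 160 mm tall. Origin: centre of its underside.
- glove_box: Bystander left of the rack: black and green glove carton, 125 x 240 mm, 75 mm high. Origin: centre of its underside.
- tube_rack: Bystander far to the left: pale rack of blood tubes with coloured caps, 62 x 150 mm, 98 mm high. Origin: centre of its underside.
- dish: Bystander far to the right: round steel dish 124 mm across, 40 mm high. Origin: centre of its underside.
- tape: Bystander right of the working space, in front of the yellow sharps bin: flat-lying roll of white tape, 68 mm across, 25 mm high. Origin: centre of its underside.

How it is judged:
By the outcome, as a careful person would: the job done as asked, in the order asked, and still so for the second after the job is handed in, with the robot touching nothing.
It also fails if it takes over 59 s, if anything falls off the work surface, if the arm or the gripper's body presses on something with over 40 N, if the wrist force passes 120 N, or if a joint passes its speed limit or range.

## Working session

There is one attempt and no reset: what is moved stays moved. The work goes in short steps, Python scripts to look and compute and a tool call to move; the robot and the scene stay as the last step left them, time stands still between calls to the robot, and variables do not carry over. Pictures are saved under pics/ and viewed, at most 10 in all, crops included, and the job is handed in when it is done.

Besides the shell and the picture viewer there is one more tool, called after "Call:" in YAML: its name, and indented under it one key for each argument. drive_tool: Moves the arm, as the interface text tells. Its arguments: {"type":"object","properties":{"plan":{"type":"array"},"jaw":{"type":"number"}},"required":["plan"]}

```bash
mkdir -p pics; ls
python3 - <<'E'
from bench import ctrl
import cv2,numpy as np
o=ctrl.get_obs();print(o)
for n in("scene","top"):
    p,d=ctrl.camera(n);cv2.imwrite(f"pics/{n}0.png",p[:,:,::-1]);np.savez(f"pics/{n}0.npz",p=p,d=d);print(n,ctrl.camera_info(n))
E
```

```text
pics
{'time_s': 0.0, 'q': array([ 9.40717578e-01,  1.81528250e-01,  1.60803277e+00, -9.55408968e-06,
        1.35382194e+00, -2.06286315e-01]), 'dq': array([-4.23528481e-04, -3.93935779e-04, -6.66749645e-05, -1.40418502e-03,
       -6.95862537e-04, -1.80133813e-04]), 'joint_efforts': array([ 8.05227337e-04, -4.44861460e+01, -3.51347208e+01, -2.30148562e-04,
        8.77984450e-03,  1.03542578e-05]), 'eef_pos': array([0.23608732, 0.52367062, 0.23037939]), 'eef_rot': array([-3.59260997e-04,  2.10312989e-01,  9.77633697e-01, -8.19913422e-04]), 'wrist_force': array([-0.1327454 ,  0.31911446, -0.00697687]), 'torque': array([-0.01216664,  0.05114264, -0.02327703]), 'grasp_force': 0.0, 'opening': 1.0025333982468616}
scene {'camera_matrix': array([[509.10255043,   0.        , 323.16283466],
       [  0.        , 509.10255043, 193.12376787],
       [  0.        ,   0.        ,   1.        ]]), 'D': array([-0.03044999,  0.        ,  0.        ,  0.        ,  0.        ]), 'R': array([[-0.73717439,  0.67567778, -0.00578426],
       [ 0.51993605,  0.561749  , -0.64350957],
       [-0.43155581, -0.47738622, -0.76541621]]), 't': array([ 0.43667118, -0.27889281,  1.70250673])}
top {'camera_matrix': array([[374.67616154,   0.        , 319.79527357],
       [  0.        , 374.67616154, 200.90620825],
       [  0.        ,   0.        ,   1.        ]]), 'D': array([-0.07478063,  0.        ,  0.        ,  0.        ,  0.        ]), 'R': array([[-0.02681879, -0.99958655, -0.01036696],
       [-0.99790189,  0.02738206, -0.05866895],
       [ 0.05892856,  0.00877177, -0.99822366]]), 't': array([0.03574175, 0.60983405, 1.14233872])}
```

View pics/top0.png

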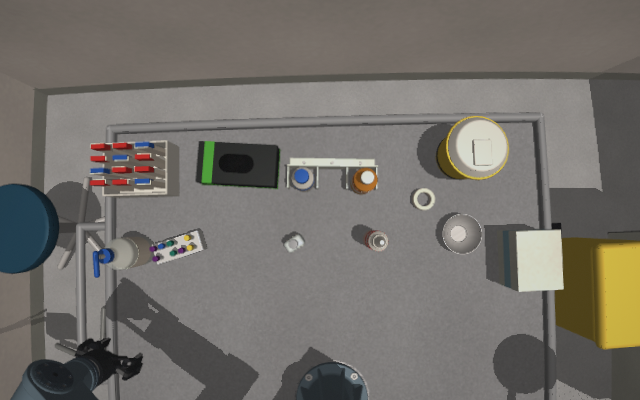

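View pics/scene0.png

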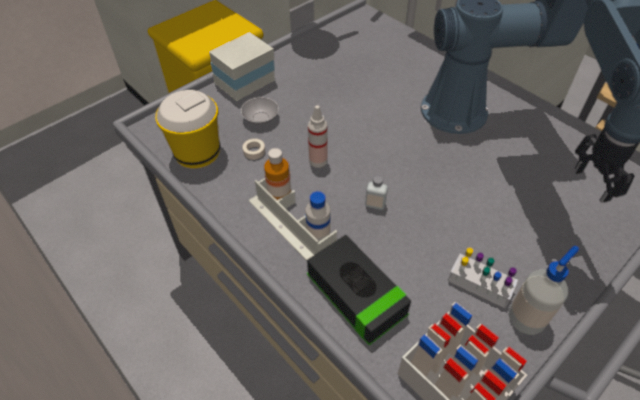

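The top view shows the rack panel from about (287,162) to (377,163). The antiseptic is at (376,240), saline at (293,242), peroxide at (302,178), iodine at (366,179) and tape at (424,199). The scene view confirms which object is which.

```bash
cat > h.py <<'E'
import numpy as np,cv2
from bench import ctrl
from scipy.optimize import least_squares
def cloud(d,ci,box=None):
    v,u=np.nonzero(d>0.05); 
    uv=cv2.undistortPoints(np.stack([u,v],1).astype(float)[:,None],ci["camera_matrix"],ci["D"])[:,0]
    z=d[v,u];X=np.c_[uv*z[:,None],z]
    return (X-ci["t"])@ci["R"],u,v
def circ(P,r,c0):
    s=least_squares(lambda c:np.hypot(*(P-c).T)-r,c0,loss="soft_l1",f_scale=.002);return s.x,np.sqrt(np.mean(s.fun**2))
def sel(X,x0,x1,y0,y1,z0,z1):return X[(X[:,0]>x0)&(X[:,0]<x1)&(X[:,1]>y0)&(X[:,1]<y1)&(X[:,2]>z0)&(X[:,2]<z1)]
E
python3 - <<'E'
from h import *
np.set_printoptions(precision=4,suppress=True)
C={}
for n in("top","scene"):
    C[n],u,v=cloud(np.load(f"pics/{n}0.npz")["d"],ctrl.camera_info(n)); X=C[n]
    print(n,"table",np.median(sel(X,.3,.55,-.1,.1,-.05,.02)[:,2]))
    if n=="top":
        for nm,c in dict(panL=(292,163),panR=(373,163),bot=(376,240),sal=(293,242),per=(302,178),iod=(366,178),tape=(424,191),dish=(462,215),divL=(317,180),divR=(347,180)).items():
            i=np.argmin((u-c[0])**2+(v-c[1])**2);print(nm,X[i])
    Y=sel(X,.3,.9,-.35,.25,.03,.3)
    np.save(f"pics/{n}.npy",X)
    # panel top
E
```

```text
top table 0.0006996650964094663
panL [0.7327 0.1033 0.0108]
panR [ 0.7265 -0.1517  0.0047]
bot [ 0.4938 -0.1268  0.1918]
sal [0.4904 0.0977 0.1087]
per [0.6659 0.0647 0.162 ]
iod [ 0.6596 -0.1081  0.1743]
tape [ 0.6323 -0.305   0.0209]
dish [ 0.5543 -0.4162  0.0341]
divL [0.6721 0.0256 0.0513]
divR [ 0.6693 -0.0647  0.0534]
scene table -0.0015596748744134677
```

Run:
```python
from h import *
np.set_printoptions(precision=4,suppress=True)
for n in("top","scene"):
    X=np.load(f"pics/{n}.npy")
    P=sel(X,.66,.78,-.2,.14,.057,.072)
    P=P[(P[:,0]>.69)]
    # bins across y: min/max x
    for y in np.arange(-.16,.13,.03):
        b=P[abs(P[:,1]-y)<.01]
        if len(b):print(n,"pan y%.2f"%y,len(b),b[:,0].min(),np.median(b[:,0]),b[:,0].max())
    if len(P):
        print("y ext",P[:,1].min(),P[:,1].max(),np.polyfit(P[:,1],P[:,0],1))
    D=sel(X,.63,.72,-.2,.14,.044,.055)
    for nm,y0,y1 in(("d2",.005,.04),("d3",-.085,-.045),("d1",.095,.125),("d4",-.17,-.142)):
        d=D[(D[:,1]>y0)&(D[:,1]<y1)]
        if len(d):print(n,nm,len(d),"xmin",d[:,0].min(),"line y(x)",np.polyfit(d[:,0]-.68,d[:,1],1),d[:,1].min(),d[:,1].max())
    for nm,c0,r,z0,z1 in(("bot",(.5,-.14),.028,.02,.145),("per",(.66,.065),.032,.03,.11),("iod",(.66,-.11),.034,.03,.11)):
        Q=sel(X,c0[0]-.06,c0[0]+.06,c0[1]-.045,c0[1]+.045,z0,z1)
        if nm!="bot":
            Q=Q[np.hypot(*(Q[:,:2]-c0).T)<.04]
        print(n,nm,len(Q),circ(Q[:,:2],r,c0), Q[:,:2].min(0),Q[:,:2].max(0))
    # antiseptic nozzle/neck
    Q=sel(X,.42,.58,-.2,-.07,.155,.173);print("neck",len(Q),circ(Q[:,:2],.019,(.5,-.14)))
    Q=sel(X,.42,.58,-.2,-.07,.20,.22);print("tip",len(Q),Q.mean(0) if len(Q) else "")
    S=sel(X,.4,.58,.02,.16,.02,.2);print("saline",S.min(0),S.max(0),np.median(S,0))
```

```text
top pan y-0.16 4 0.7078862787856123 0.70944637781272 0.7113068512660019
top pan y-0.13 11 0.7083732739262015 0.7110824623535619 0.7116555248388955
top pan y-0.10 11 0.7097179968597027 0.7111783569987968 0.7126881546500173
top pan y-0.07 7 0.7109411861741896 0.7125442749266417 0.713478605012612
top pan y-0.04 6 0.7134183751816263 0.7135585104316996 0.714202019660663
top pan y-0.01 12 0.7140307698491056 0.7158960863373989 0.718137793086264
top pan y0.02 12 0.7147230451957375 0.717070673245735 0.7186839714637739
top pan y0.05 13 0.7159118779684595 0.7186405592104613 0.7197623031022832
top pan y0.08 13 0.7172554787097344 0.7196598276598379 0.7203068515668866
top pan y0.11 10 0.7187030426751816 0.7198494303363481 0.721468603832361
y ext -0.1558546162364771 0.11459500690995249 [0.0417 0.7157]
top d2 37 xmin 0.6506887925270602 line y(x) [-0.0774  0.0261] 0.006357810722798386 0.039830409910097286
top d3 49 xmin 0.6451267385203141 line y(x) [ 0.0632 -0.0648] -0.0824576955473762 -0.04504986150816413
top d1 37 xmin 0.6535518371381095 line y(x) [-0.0575  0.1151] 0.10379209558771783 0.11692932349
[... 1662 characters left out ...]
min 0.6562979921237045 line y(x) [0.0548 0.1118] 0.09504837223147741 0.123689657356491
scene d4 22 xmin 0.6795338623471792 line y(x) [ 0.0645 -0.1503] -0.15449884315873774 -0.1429170457555357
scene bot 590 (array([ 0.4906, -0.1338]), np.float64(0.0019166222737379685)) [ 0.4721 -0.1557] [ 0.5218 -0.1013]
scene per 79 (array([0.6735, 0.0698]), np.float64(0.0013393663605738746)) [0.6438 0.0717] [0.6816 0.1037]
scene iod 417 (array([ 0.6638, -0.1078]), np.float64(0.00137148903027143)) [ 0.6381 -0.1263] [ 0.6998 -0.0709]
neck 92 (array([ 0.4915, -0.1334]), np.float64(0.003405497422830092))
tip 37 [ 0.4931 -0.1309  0.2075]
saline [0.4636 0.0739 0.0201] [0.5165 0.1336 0.1115] [0.4963 0.1105 0.07  ]
```

Run:
```python
from h import *
from scipy.spatial.transform import Rotation as Ro
np.set_printoptions(precision=1,suppress=True)
o=ctrl.get_obs();q=o["eef_rot"];R=Ro.from_quat([q[1],q[2],q[3],q[0]]).as_matrix();print(R)
for n in("scene","top"):
    X=np.load(f"pics/{n}.npy");T=(X-o["eef_pos"])@R*1000
    T=T[(abs(T[:,0])<120)&(abs(T[:,1])<120)]
    for z in range(-200,20,10):
        b=T[abs(T[:,2]-z)<5]
        if len(b):print(n,z,len(b),"x",b[:,0].min(),b[:,0].max(),"y",b[:,1].min(),b[:,1].max())
p=np.load("pics/scene0.npz")["p"]
cv2.imwrite("pics/grip.png",cv2.resize(p[100:230,530:640,::-1],None,fx=4.5,fy=4.5,interpolation=cv2.INTER_CUBIC))
```

```text
[[-0.9  0.4 -0. ]
 [ 0.4  0.9 -0. ]
 [ 0.  -0.  -1. ]]
scene -200 139 x -42.44521151617064 2.729368476940324 y -27.703654811778183 41.8938621684547
scene -190 137 x -42.09458031833985 4.395542690356461 y -30.922507586237323 42.87115094862785
scene -180 74 x -37.53246810009973 0.015279035814178188 y -19.232874411854326 34.20725457788101
scene -170 250 x -40.31335157279147 20.467347629167463 y -31.998791873204617 39.7930790348747
scene -160 170 x -39.46170508469311 13.028350494106794 y -27.548855772380293 40.50612202060748
scene -150 147 x -40.42923938527095 15.526449008268411 y -25.556471936344025 41.230253092223315
scene -140 141 x -41.87437095131647 14.549807428783682 y -27.63382526677564 40.46016035925632
scene -130 108 x -40.517178295663136 10.48707813185084 y -25.86599004424654 41.66066783517185
scene -120 104 x -33.083194954263554 10.763888271330366 y -64.32683286744304 71.10962199227099
scene -110 258 x -23.40108911091408 15.56311136413823 y -65.77366429124264 72.86896300106531
scene -100 226 x -23.981692078963142 11.797375996197376 y -67.14726582781019 73.74505735391216
scene 
[... 1943 characters left out ...]
72223239927904 12.690087108542624 y -74.90225163843232 70.50454587785535
top -70 138 x -15.90068891269038 12.119861947140251 y -76.15924783619823 72.84221210508775
top -60 65 x -13.91016624789586 8.68550344169771 y -74.34340216139069 69.6903453489949
top -50 21 x -12.430294790612386 -4.0932459042068245 y -58.18072424648378 48.80832286306761
top -40 34 x -13.191354115472262 1.4235625126486995 y -57.55691350405158 55.63719370100259
top -30 39 x -11.78700017034915 9.3727018767487 y -57.16073013456834 55.159602941175876
top -20 29 x -13.098534208822493 8.75248287872597 y -53.29281973276309 54.29069459740813
top -10 1 x -1.4485284808308734 -1.4485284808308734 y 43.16557304005775 43.16557304005775
```

View pics/grip.png

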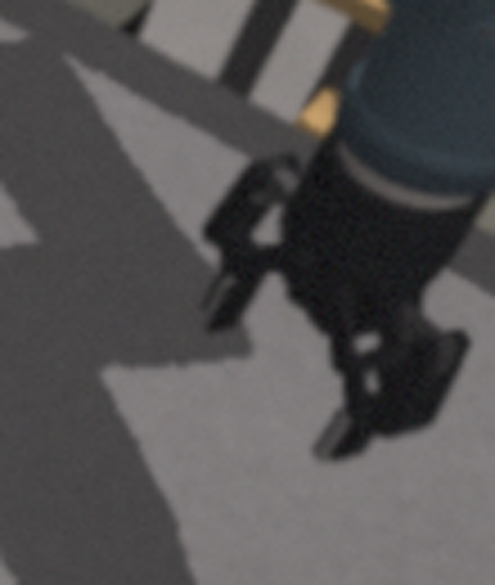

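Call:
drive_tool:
  plan:
    - [[0,-0.05,0,0.03],[0,-0.1,0,0.03],[0,-0.1,0,0.03]]

```text
time_s: 0.35
eef_pos: [0.2183, 0.4852, 0.2303]
eef_rot: [-0.001, 0.256, 0.967, -0.002]
wrist_force: [-0.0, 0.1, -0.2]
opening: 0.999
grasp_force: 0.0
```

Call:
drive_tool:
  plan:
    - [[-0.77,-0.64,-0.25,-0.167],[-0.77,-0.64,-0.25,-0.167],[-0.77,-0.64,-0.25,-0.167],[-0.77,-0.64,-0.25,-0.167],[-0.77,-0.64,-0.25,-0.167],[-0.77,-0.64,-0.25,-0.167],[-0.77,-0.64,-0.25,-0.167],[-0.77,-0.64,-0.25,-0.167],[-0.77,-0.64,-0.25,-0.167],[-0.77,-0.64,-0.25,-0.167],[-0.77,-0.64,-0.25,-0.167],[-0.77,-0.64,-0.25,-0.167]]
  jaw: 0.5

```text
time_s: 1.35
eef_pos: [0.3625, 0.11, 0.3324]
eef_rot: [0.001, -0.001, 1.0, -0.0]
wrist_force: [-0.7, 0.5, 0.6]
opening: 0.499
grasp_force: 0.0
```

Call:
drive_tool:
  plan:
    - [[-1,-0.3,0,0],[-1,-0.3,0,0],[-1,-0.3,0,0],[-1,-0.3,0,0],[-1,-0.3,0,0],[-1,-0.3,0,0],[-1,-0.3,0,0],[-1,-0.3,0,0],[-1,-0.3,0,0],[-1,-0.3,0,0],[-1,-0.3,0,0]]

```text
time_s: 2.27
eef_pos: [0.7664, -0.0058, 0.3219]
eef_rot: [-0.004, -0.003, 1.0, 0.001]
wrist_force: [0.0, -1.1, -3.5]
opening: 0.499
grasp_force: 0.0
```

Call:
drive_tool:
  plan:
    - [[-1,0,0,0],[-1,0,0,0],[-1,0,0,0],[-1,0,0,0],[-1,0,0,0],[-1,0,0,0],[-1,0,0,0]]

```text
time_s: 2.85
eef_pos: [0.904, -0.0014, 0.2936]
eef_rot: [0.017, -0.004, 1.0, -0.0]
wrist_force: [0.1, 0.5, 1.5]
opening: 0.506
grasp_force: 0.0
```

Run:
```python
from h import *
o=ctrl.get_obs();print(o["q"].round(3),o["eef_pos"].round(4),o["eef_rot"].round(3))
```

```text
[-0.134  0.994  0.298  0.005  1.816 -1.711] [ 0.904  -0.0014  0.2936] [ 0.017 -0.004  1.    -0.   ]
```

Call:
drive_tool:
  plan:
    - [[-1,0,0,0],[-1,0,0,0],[-1,0,0,0],[-1,0,0,0],[-1,0,0,0],[-1,0,0,0]]

```text
time_s: 3.35
eef_pos: [0.9286, -0.0012, 0.2492]
eef_rot: [0.034, -0.003, 0.999, -0.0]
wrist_force: [0.3, 0.1, -0.4]
opening: 0.5
grasp_force: 0.0
```

Run:
```python
from h import *
o=ctrl.get_obs();print(o["q"].round(3),o["eef_pos"].round(4),o["eef_rot"].round(3))
```

```text
[-0.132  1.044  0.298  0.009  1.732 -1.707] [ 0.9286 -0.0012  0.2492] [ 0.034 -0.003  0.999 -0.   ]
```

Call:
drive_tool:
  plan:
    - [[-1,0,-0.7,0],[-1,0,-0.7,0],[-1,0,-0.7,0],[-1,0,-0.7,0],[-1,0,-0.7,0],[-1,0,-0.7,0],[-1,0,-0.7,0],[-1,0,-0.7,0],[-1,0,-0.7,0],[-1,0,-0.7,0],[-1,0,-0.7,0],[-1,0,-0.7,0]]

```text
time_s: 4.35
eef_pos: [0.9048, 0.0006, 0.3498]
eef_rot: [0.05, -0.003, 0.999, -0.0]
wrist_force: [1.0, -1.9, 0.8]
opening: 0.497
grasp_force: 0.0
```

Run:
```python
from h import *
o=ctrl.get_obs();print(o["q"].round(3),o["eef_pos"].round(4),o["eef_rot"].round(3))
```

```text
[-0.135  0.931  0.298  0.014  1.813 -1.708] [9.048e-01 6.000e-04 3.498e-01] [ 0.05  -0.003  0.999 -0.   ]
```

Call:
drive_tool:
  plan:
    - [[-1,0,0,0]]

```text
time_s: 4.43
eef_pos: [0.9163, 0.0008, 0.3454]
eef_rot: [0.065, -0.003, 0.998, -0.001]
wrist_force: [-1.0, 0.7, 0.6]
opening: 0.499
grasp_force: 0.0
```

Call:
drive_tool:
  plan:
    - [[-1,0,0,0],[-1,0,0,0]]

```text
time_s: 4.6
eef_pos: [0.9332, 0.0013, 0.3278]
eef_rot: [0.08, -0.003, 0.997, -0.0]
wrist_force: [-0.2, -1.2, -0.4]
opening: 0.499
grasp_force: 0.0
```

Call:
drive_tool:
  plan:
    - [[-1,0,0,0],[-1,0,0,0],[-1,0,0,0]]

```text
time_s: 4.85
eef_pos: [0.9499, 0.0019, 0.3105]
eef_rot: [0.096, -0.003, 0.995, -0.0]
wrist_force: [-0.1, -0.4, -0.1]
opening: 0.503
grasp_force: 0.0
```

Call:
drive_tool:
  plan:
    - [[-1,0,-1,0],[-1,0,-1,0],[-1,0,-1,0]]

```text
time_s: 5.1
eef_pos: [0.934, 0.0022, 0.3791]
eef_rot: [0.112, -0.003, 0.994, -0.0]
wrist_force: [-0.3, 0.1, 1.4]
opening: 0.497
grasp_force: 0.0
```

Run:
```python
from h import *
o=ctrl.get_obs();print(o["q"].round(3),o["eef_pos"].round(4),o["eef_rot"].round(3))
```

```text
[-0.134  0.904  0.298  0.03   1.718 -1.704] [0.934  0.0022 0.3791] [ 0.112 -0.003  0.994 -0.   ]
```

Call:
drive_tool:
  plan:
    - [[-1,0,0,0]]

```text
time_s: 5.18
eef_pos: [0.9438, 0.0026, 0.3834]
eef_rot: [0.129, -0.003, 0.992, -0.001]
wrist_force: [1.0, -0.6, 0.6]
opening: 0.499
grasp_force: 0.0
```

Call:
drive_tool:
  plan:
    - [[-1,0,0,0]]

```text
time_s: 5.27
eef_pos: [0.9554, 0.0027, 0.3777]
eef_rot: [0.142, -0.003, 0.99, -0.001]
wrist_force: [-0.4, 0.3, -0.2]
opening: 0.499
grasp_force: 0.0
```

Call:
drive_tool:
  plan:
    - [[-1,0,0,0]]

```text
time_s: 5.35
eef_pos: [0.9656, 0.0028, 0.3744]
eef_rot: [0.154, -0.003, 0.988, -0.001]
wrist_force: [0.4, 0.1, -0.6]
opening: 0.498
grasp_force: 0.0
```

Call:
drive_tool:
  plan:
    - [[-1,0,0,0]]

```text
time_s: 5.43
eef_pos: [0.9751, 0.003, 0.3737]
eef_rot: [0.168, -0.003, 0.986, -0.001]
wrist_force: [0.0, -0.8, -0.8]
opening: 0.497
grasp_force: 0.0
```

Call:
drive_tool:
  plan:
    - [[-1,0,0,0]]

```text
time_s: 5.52
eef_pos: [0.9842, 0.0031, 0.3746]
eef_rot: [0.181, -0.003, 0.983, -0.001]
wrist_force: [0.2, -0.2, -0.4]
opening: 0.499
grasp_force: 0.0
```

Call:
drive_tool:
  plan:
    - [[-1,0,0,0]]

```text
time_s: 5.6
eef_pos: [0.9928, 0.0033, 0.3769]
eef_rot: [0.195, -0.003, 0.981, -0.001]
wrist_force: [0.9, 0.1, 0.3]
opening: 0.498
grasp_force: 0.0
```

Call:
drive_tool:
  plan:
    - [[-1,0,0,0]]

```text
time_s: 5.68
eef_pos: [1.0009, 0.0035, 0.3803]
eef_rot: [0.208, -0.003, 0.978, -0.001]
wrist_force: [0.4, -0.8, 0.5]
opening: 0.502
grasp_force: 0.0
```

Call:
drive_tool:
  plan:
    - [[-1,0,0,0]]

```text
time_s: 5.77
eef_pos: [1.0086, 0.0036, 0.3849]
eef_rot: [0.222, -0.003, 0.975, -0.001]
wrist_force: [-0.3, -0.0, -0.3]
opening: 0.501
grasp_force: 0.0
```

Call:
drive_tool:
  plan:
    - [[-1,0,0,0]]

```text
time_s: 5.85
eef_pos: [1.0159, 0.0038, 0.3904]
eef_rot: [0.235, -0.003, 0.972, -0.001]
wrist_force: [-0.3, -0.2, -0.0]
opening: 0.5
grasp_force: 0.0
```

Call:
drive_tool:
  plan:
    - [[-1,0,0,0]]

```text
time_s: 5.93
eef_pos: [1.0228, 0.004, 0.3968]
eef_rot: [0.249, -0.003, 0.969, -0.001]
wrist_force: [0.0, -0.3, 0.3]
opening: 0.497
grasp_force: 0.0
```

Run:
```python
from h import *
o=ctrl.get_obs();print(o["q"].round(3),o["eef_pos"].round(4),o["eef_rot"].round(3))
```

```text
[-0.132  0.92   0.298  0.065  1.425 -1.702] [1.0228 0.004  0.3968] [ 0.249 -0.003  0.969 -0.001]
```

Call:
drive_tool:
  plan:
    - [[-1,0,0,0]]

```text
time_s: 6.02
eef_pos: [1.0293, 0.004, 0.4039]
eef_rot: [0.262, -0.003, 0.965, -0.001]
wrist_force: [0.2, 0.4, 0.6]
opening: 0.499
grasp_force: 0.0
```

Call:
drive_tool:
  plan:
    - [[-1,0,0,0]]

```text
time_s: 6.1
eef_pos: [1.0354, 0.0042, 0.4115]
eef_rot: [0.275, -0.003, 0.961, -0.0]
wrist_force: [-0.5, 0.3, 0.2]
opening: 0.499
grasp_force: 0.0
```

Call:
drive_tool:
  plan:
    - [[-1,0,0,0]]

```text
time_s: 6.18
eef_pos: [1.0409, 0.0043, 0.42]
eef_rot: [0.288, -0.003, 0.958, -0.0]
wrist_force: [-0.9, -0.6, -0.1]
opening: 0.498
grasp_force: 0.0
```

Call:
drive_tool:
  plan:
    - [[-1,0,0,0]]

```text
time_s: 6.27
eef_pos: [1.0458, 0.0044, 0.4294]
eef_rot: [0.301, -0.003, 0.954, -0.0]
wrist_force: [-0.4, -0.3, 0.9]
opening: 0.497
grasp_force: 0.0
```

Call:
drive_tool:
  plan:
    - [[-1,0,0,0]]

```text
time_s: 6.35
eef_pos: [1.0503, 0.0045, 0.4398]
eef_rot: [0.313, -0.003, 0.95, -0.0]
wrist_force: [-0.2, 0.4, -0.4]
opening: 0.5
grasp_force: 0.0
```

```bash
cat >> h.py <<'E'
from scipy.spatial.transform import Rotation as Ro
def tool():
    o=ctrl.get_obs();q=o["eef_rot"];return o["eef_pos"],Ro.from_quat([q[1],q[2],q[3],q[0]]).as_matrix(),o
def units(target):
    p,R,o=tool();return (R.T@(np.array(target)-p)/.4).round(3)
E
python3 - <<'E'
from h import *
p,R,o=tool();print(o["time_s"],o["q"].round(3),p.round(4),o["eef_rot"].round(3));print(R.round(3))
print(units([.72,-.1,.32]))
E
```

```text
6.35 [-0.133  0.897  0.299  0.083  1.314 -1.705] [1.0503 0.0045 0.4398] [ 0.313 -0.003  0.95  -0.   ]
[[-0.804 -0.006  0.595]
 [-0.006  1.     0.001]
 [-0.595 -0.003 -0.804]]
[ 0.843 -0.256 -0.251]
```

Call:
drive_tool:
  plan:
    - [[0.85,-0.26,-0.25,0],[0.85,-0.26,-0.25,0],[0.85,-0.26,-0.25,0],[0.85,-0.26,-0.25,0],[0.85,-0.26,-0.25,0],[0.85,-0.26,-0.25,0],[0.85,-0.26,-0.25,0],[0.85,-0.26,-0.25,0],[0.85,-0.26,-0.25,0],[0.85,-0.26,-0.25,0],[0.85,-0.26,-0.25,0]]

```text
time_s: 7.27
eef_pos: [0.7129, -0.1025, 0.3148]
eef_rot: [0.31, -0.002, 0.951, -0.0]
wrist_force: [0.6, -0.4, -0.7]
opening: 0.502
grasp_force: 0.0
```

Run:
```python
from h import *
p,R,o=tool();print(o["time_s"],o["q"].round(3),p.round(4),o["eef_rot"].round(3))
print(units([.42,-.19,.30]))
```

```text
7.2667 [-0.416  0.072  1.683  0.331  0.826 -2.146] [ 0.7129 -0.1025  0.3148] [ 0.31  -0.002  0.951 -0.   ]
[ 0.614 -0.216 -0.402]
```

Call:
drive_tool:
  plan:
    - [[0.61,-0.22,-0.4,0],[0.61,-0.22,-0.4,0],[0.61,-0.22,-0.4,0],[0.61,-0.22,-0.4,0],[0.61,-0.22,-0.4,0],[0.61,-0.22,-0.4,0],[0.61,-0.22,-0.4,0],[0.61,-0.22,-0.4,0],[0.61,-0.22,-0.4,0],[0.61,-0.22,-0.4,0]]

```text
time_s: 8.1
eef_pos: [0.4268, -0.1931, 0.3037]
eef_rot: [0.313, -0.002, 0.95, -0.002]
wrist_force: [1.0, -0.6, 0.3]
opening: 0.499
grasp_force: 0.0
```

Run:
```python
from h import *
p,R,o=tool();print(o["time_s"],o["q"].round(3),p.round(4),o["eef_rot"].round(3));print(R.round(3))
print(units([.40,-.19,.05]))
```

```text
8.1 [-1.077 -0.535  2.194  0.593  1.209 -2.79 ] [ 0.4268 -0.1931  0.3037] [ 0.313 -0.002  0.95  -0.002]
[[-0.804 -0.003  0.595]
 [-0.005  1.    -0.003]
 [-0.595 -0.006 -0.804]]
[0.431 0.012 0.47 ]
```

Run:
```python
from h import *
print(units([.42,-.1355,.06]),units([.42,-.1355,.2]))
```

```text
[0.375 0.148 0.479] [0.167 0.146 0.198]
```

Call:
drive_tool:
  plan:
    - [[0.17,0.15,0.2,0],[0.17,0.15,0.2,0],[0.17,0.15,0.2,0],[0.27,0.15,0.34,0],[0.27,0.15,0.34,0],[0.375,0.15,0.48,0],[0.375,0.15,0.48,0],[0.375,0.15,0.48,0]]

```text
time_s: 8.77
eef_pos: [0.425, -0.1182, 0.0751]
eef_rot: [0.295, 0.003, 0.955, 0.0]
wrist_force: [0.4, -0.0, 0.2]
opening: 0.502
grasp_force: 0.0
```

Run:
```python
from h import *
p,R,o=tool();print(o["time_s"],o["q"].round(3),p.round(4),o["eef_rot"].round(3));print(R.round(3))
print(units([.42,-.1355,.01]))
for n in("top","scene"):
    P,d=ctrl.camera(n);X,u,v=cloud(d,ctrl.camera_info(n));np.save(f"pics/{n}1.npy",X)
    if n=="scene":cv2.imwrite("pics/s1.png",P[:,:,::-1][40:260,180:500].repeat(2,0).repeat(2,1))
    Q=sel(X,.465,.56,-.19,-.09,.02,.145);print(n,len(Q),circ(Q[:,:2],.028,(.49,-.1355)))
    G=sel(X,.36,.46,-.22,-.06,.02,.11);print(n,"grip",len(G),G.min(0),G.max(0))
```

```text
8.7667 [-0.896 -0.191  2.487  0.854  0.623 -3.116] [ 0.425  -0.1182  0.0751] [0.295 0.003 0.955 0.   ]
[[-0.826  0.005  0.564]
 [ 0.006  1.    -0.001]
 [-0.564  0.002 -0.826]]
[ 0.102 -0.044  0.127]
top 89 (array([ 0.49029871, -0.13685522]), np.float64(0.000318003523471794))
top grip 79 [ 0.398711   -0.15291916  0.07721239] [ 0.43075828 -0.08317301  0.10937395]
scene 593 (array([ 0.49075044, -0.1338086 ]), np.float64(0.0019566508749443256))
scene grip 160 [ 0.39183887 -0.15383798  0.07018929] [ 0.43417643 -0.07891209  0.10999594]
```

View pics/s1.png

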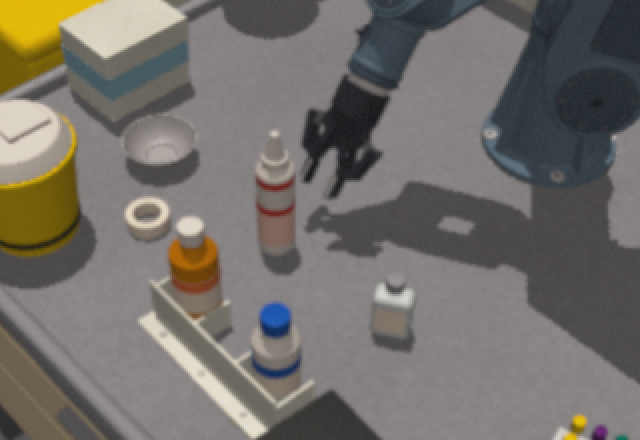

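Call:
drive_tool:
  plan:
    - [[-0.11,-0.04,-0.17,0.04],[-0.11,-0.04,-0.17,0.08],[-0.11,-0.04,-0.17,0.12],[-0.11,-0.04,-0.17,0.16],[-0.11,-0.04,-0.17,0.2],[-0.11,-0.04,-0.17,0.24],[-0.11,-0.04,-0.17,0.28],[-0.11,-0.04,-0.17,0.32],[-0.11,-0.04,-0.17,0.36],[-0.11,-0.04,-0.17,0.4],[-0.11,-0.04,-0.17,0.44],[-0.11,-0.04,-0.17,0.48]]

```text
time_s: 9.87
eef_pos: [0.4239, -0.1387, 0.1623]
eef_rot: [0.229, 0.628, 0.719, 0.193]
wrist_force: [-0.2, 0.2, -0.3]
opening: 0.502
grasp_force: 0.0
```

Call:
drive_tool:
  plan:
    - [[0,0,0,0.04],[0,0,0,0.08],[0,0,0,0.12],[0,0,0,0.16],[0,0,0,0.2],[0,0,0,0.24],[0,0,0,0.28],[0,0,0,0.32],[0,0,0,0.36],[0,0,0,0.4],[0,0,0,0.44],[0,0,0,0.48]]

```text
time_s: 10.87
eef_pos: [0.4239, -0.1386, 0.1622]
eef_rot: [0.036, 0.949, 0.098, 0.297]
wrist_force: [-0.2, 0.5, -0.4]
opening: 0.504
grasp_force: 0.0
```

Run:
```python
from h import *
p,R,o=tool();print(o["time_s"],o["q"].round(3),p.round(4),o["eef_rot"].round(3));print(R.round(3))
print(units([.42,-.1355,.01]))
```

```text
10.8667 [-0.949 -0.436  2.424  0.643  0.87   0.063] [ 0.4239 -0.1386  0.1622] [0.036 0.949 0.098 0.297]
[[ 0.804  0.164  0.571]
 [ 0.208 -0.978 -0.011]
 [ 0.557  0.127 -0.821]]
[-0.218 -0.058  0.307]
```

Run:
```python
from h import *
print(units([.430,-.150,.06]),units([.434,-.150,.012]))
```

```text
[-0.136 -0.002  0.219] [-0.195 -0.016  0.323]
```

Call:
drive_tool:
  plan:
    - [[-0.135,0,0.22,0],[-0.135,0,0.22,0],[-0.135,0,0.22,0],[-0.17,0,0.28,0],[-0.195,-0.016,0.32,0],[-0.195,-0.016,0.32,0],[-0.195,-0.016,0.32,0]]

```text
time_s: 11.45
eef_pos: [0.4326, -0.1488, 0.0109]
eef_rot: [0.035, 0.949, 0.1, 0.296]
wrist_force: [0.8, -0.1, 0.3]
opening: 0.497
grasp_force: 0.0
```

Run:
```python
from h import *
p,R,o=tool();print(o["time_s"],o["q"].round(3),p.round(4),o["eef_rot"].round(3),o["wrist_force"]);print(R.round(3))
for n in("top","scene"):
    P,d=ctrl.camera(n);X,u,v=cloud(d,ctrl.camera_info(n))
    if n=="scene":cv2.imwrite("pics/s2.png",P[:,:,::-1][50:200,230:430].repeat(4,0).repeat(4,1))
    for nm,c in(("plus",1),("minus",-1)):
        W=(X-p)@R
        m=(W[:,2]>-45)&(W[:,2]<5)&(abs(W[:,0])<14)&(W[:,1]*c>10)&(W[:,1]*c<45)&(X[:,2]>.006)
        if m.sum():print(n,nm,m.sum(),(W[m].min(0)*1000).round(),(W[m].max(0)*1000).round(),X[m].min(0).round(3))
```

```text
11.45 [-0.946  0.118  2.436  1.207  0.512 -0.649] [ 0.4326 -0.1488  0.0109] [0.035 0.949 0.1   0.296] [ 0.75479054 -0.07073859  0.29812966]
[[ 0.804  0.169  0.57 ]
 [ 0.211 -0.978 -0.007]
 [ 0.556  0.125 -0.822]]
```

View pics/s2.png

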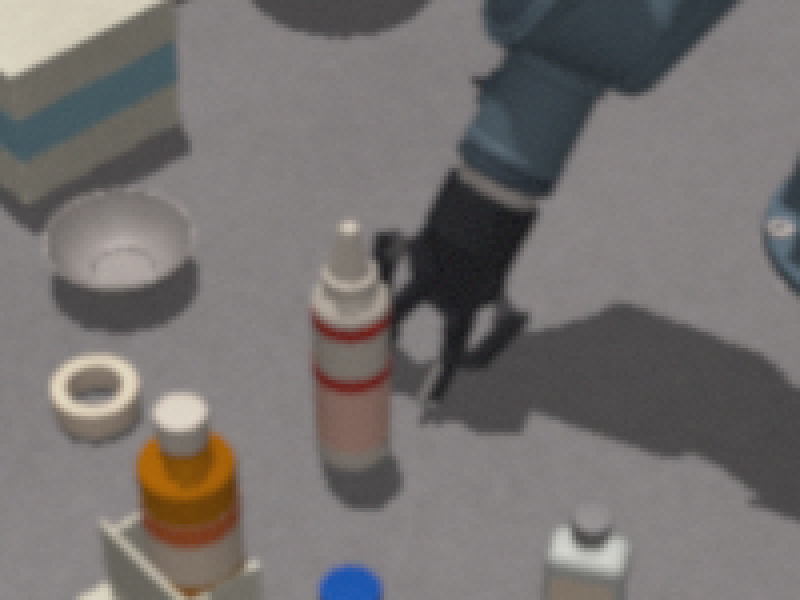

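Call:
drive_tool:
  plan:
    - [[0.02,-0.001,0.014,0],[0.034,-0.002,0.022,0],[0.044,-0.003,0.029,0],[0.052,-0.003,0.035,0],[0.06,-0.004,0.04,0],[0.068,-0.004,0.045,0],[0.076,-0.005,0.051,0],[0.084,-0.005,0.056,0],[0.084,-0.005,0.056,0]]

```text
time_s: 12.3
eef_pos: [0.4719, -0.1396, 0.0102]
eef_rot: [0.035, 0.949, 0.1, 0.296]
wrist_force: [-0.6, -0.5, 0.6]
opening: 0.498
grasp_force: 0.4
```

```bash
cat > look.py <<'E'
from h import *
import sys
p,R,o=tool();print(o["time_s"],"q",o["q"].round(2),"tcp",p.round(4),"F",o["wrist_force"].round(1))
g=np.array(eval(sys.argv[1]));cs=[]
for n in("top","scene"):
    P,d=ctrl.camera(n);X,u,v=cloud(d,ctrl.camera_info(n))
    hsv=cv2.cvtColor(P,cv2.COLOR_RGB2HSV)[v,u]
    N=X[(np.hypot(*(X[:,:2]-g).T)<.05)&(X[:,2]>.1)&(hsv[:,2]>90)]
    N=N[(N[:,2]>.155)];a=np.median(N[:,:2],0)
    B=X[(np.hypot(*(X[:,:2]-a).T)<.035)&(X[:,2]>.02)&(X[:,2]<.145)&(hsv[:,2]>80)]
    c,e=circ(B[:,:2],.028,a)
    Nt=N[N[:,2]>.195]
    print(n,len(B),"body",c.round(4),"rms %.4f"%e,"tip",Nt.mean(0).round(4) if len(Nt) else None);cs.append(c)
    cv2.imwrite(f"pics/last_{n}.png",P[:,:,::-1])
c=np.mean(cs,0);print("mean",c.round(4),"tool frame horiz",(c-p[:2]).round(4));print(R.round(3))
for t in eval(sys.argv[2]) if len(sys.argv)>2 else []:print(t,units(t))
E
python3 look.py "(.50,-.135)"
```

```text
12.3 q [-0.82  0.18  2.36  1.24  0.45 -0.56] tcp [ 0.4719 -0.1396  0.0102] F [-0.6 -0.5  0.6]
top 88 body [ 0.4961 -0.1343] rms 0.0010 tip [ 0.4968 -0.1334  0.2075]
scene 592 body [ 0.4967 -0.1313] rms 0.0019 tip [ 0.4999 -0.1275  0.2052]
mean [ 0.4964 -0.1328] tool frame horiz [0.0245 0.0068]
[[ 0.805  0.169  0.569]
 [ 0.211 -0.978 -0.007]
 [ 0.555  0.126 -0.822]]
```

Call:
drive_tool:
  plan:
    - [[0.006,-0.005,0.003,0],[0.016,-0.013,0.009,0],[0.029,-0.024,0.016,0],[0.043,-0.035,0.023,0],[0.057,-0.047,0.031,0],[0.071,-0.058,0.039,0],[0.085,-0.07,0.046,0],[0.099,-0.081,0.054,0],[0.113,-0.093,0.062,0],[0.127,-0.104,0.069,0],[0.137,-0.113,0.075,0],[0.141,-0.116,0.077,0]]

```text
time_s: 13.4
eef_pos: [0.5271, -0.0818, 0.0103]
eef_rot: [0.035, 0.949, 0.1, 0.296]
wrist_force: [-0.8, -0.6, -0.4]
opening: 0.498
grasp_force: 0.7
```

```bash
python3 look.py "(.55,-.075)"
```

```text
13.4 q [-0.57  0.24  2.28  1.28  0.32 -0.39] tcp [ 0.5271 -0.0818  0.0103] F [-0.8 -0.6 -0.4]
top 45 body [ 0.551  -0.0764] rms 0.0018 tip [ 0.5512 -0.0756  0.2079]
scene 610 body [ 0.5518 -0.0736] rms 0.0018 tip [ 0.5552 -0.07    0.2052]
mean [ 0.5514 -0.075 ] tool frame horiz [0.0244 0.0068]
[[ 0.805  0.17   0.569]
 [ 0.211 -0.977 -0.007]
 [ 0.555  0.126 -0.822]]
```

Call:
drive_tool:
  plan:
    - [[0.006,-0.005,0.003,0],[0.016,-0.013,0.009,0],[0.029,-0.024,0.016,0],[0.043,-0.035,0.023,0],[0.057,-0.047,0.031,0],[0.071,-0.058,0.039,0],[0.085,-0.07,0.046,0],[0.099,-0.081,0.054,0],[0.113,-0.093,0.062,0],[0.127,-0.104,0.069,0],[0.136,-0.112,0.074,0],[0.139,-0.115,0.076,0]]

```text
time_s: 14.5
eef_pos: [0.5815, -0.0254, 0.0105]
eef_rot: [0.035, 0.949, 0.1, 0.296]
wrist_force: [-0.7, -1.0, -0.0]
opening: 0.502
grasp_force: 0.7
```

```bash
python3 look.py "(.605,-.02)"
```

```text
14.5 q [-0.36  0.31  2.17  1.16  0.21 -0.09] tcp [ 0.5815 -0.0254  0.0105] F [-0.7 -1.  -0. ]
top 37 body [ 0.6047 -0.0211] rms 0.0027 tip [ 0.6044 -0.0201  0.2076]
scene 438 body [ 0.6061 -0.0173] rms 0.0015 tip [ 0.609  -0.0135  0.205 ]
mean [ 0.6054 -0.0192] tool frame horiz [0.024  0.0062]
[[ 0.804  0.169  0.569]
 [ 0.211 -0.977 -0.007]
 [ 0.555  0.126 -0.822]]
```

Call:
drive_tool:
  plan:
    - [[-0.018,0.002,-0.012,0],[-0.037,0.004,-0.025,0],[-0.037,0.004,-0.025,0.03],[-0.031,-0.026,-0.025,0.06],[-0.031,-0.026,-0.025,0.078],[-0.031,-0.026,-0.025,0.078],[-0.031,-0.026,-0.025,0.078]]

```text
time_s: 15.18
eef_pos: [0.5634, -0.0187, 0.0105]
eef_rot: [-0.001, 0.954, -0.016, 0.298]
wrist_force: [0.1, -0.6, 0.2]
opening: 0.499
grasp_force: 0.0
```

```bash
python3 look.py "(.605,-.02)" "[(.590,-.019,.0105),(.662,-.0175,.0105)]"
```

```text
15.1833 q [-0.36  0.28  2.21  1.22  0.2   0.09] tcp [ 0.5634 -0.0187  0.0105] F [ 0.1 -0.6  0.2]
top 24 body [ 0.6057 -0.02  ] rms 0.0002 tip [ 0.6047 -0.02    0.2083]
scene 419 body [ 0.6063 -0.0174] rms 0.0015 tip [ 0.6092 -0.0133  0.2058]
mean [ 0.606  -0.0187] tool frame horiz [0.0425 0.    ]
[[ 0.822 -0.03   0.569]
 [-0.031 -0.999 -0.008]
 [ 0.569 -0.012 -0.822]]
(0.59, -0.019, 0.0105) [ 0.054 -0.002  0.038]
(0.662, -0.0175, 0.0105) [ 0.202 -0.011  0.14 ]
```

Call:
drive_tool:
  plan:
    - [[0.016,-0.001,0.011,0],[0.029,-0.001,0.02,0],[0.039,-0.001,0.027,0],[0.051,-0.002,0.036,0],[0.066,-0.002,0.046,0],[0.08,-0.003,0.055,0],[0.095,-0.003,0.065,0],[0.109,-0.004,0.075,0],[0.123,-0.005,0.085,0],[0.138,-0.005,0.095,0],[0.15,-0.006,0.104,0],[0.158,-0.006,0.11,0]]

```text
time_s: 16.28
eef_pos: [0.6407, -0.0188, 0.01]
eef_rot: [-0.001, 0.954, -0.017, 0.298]
wrist_force: [-2.7, -0.6, 1.7]
opening: 0.502
grasp_force: 1.6
```

```bash
python3 look.py "(.665,-.02)" "[(.662,-.0187,.0105)]"
```

```text
16.2833 q [-0.29  0.4   2.02  0.89  0.2   0.48] tcp [ 0.6407 -0.0188  0.01  ] F [-2.7 -0.6  1.7]
top 76 body [ 0.6644 -0.0194] rms 0.0024 tip [ 0.6632 -0.0194  0.2072]
scene 581 body [ 0.666  -0.0168] rms 0.0015 tip [ 0.6688 -0.0134  0.2061]
mean [ 0.6652 -0.0181] tool frame horiz [0.0245 0.0007]
[[ 0.822 -0.031  0.569]
 [-0.032 -0.999 -0.008]
 [ 0.569 -0.012 -0.823]]
(0.662, -0.0187, 0.0105) [ 0.044 -0.002  0.029]
```

View pics/last_scene.png

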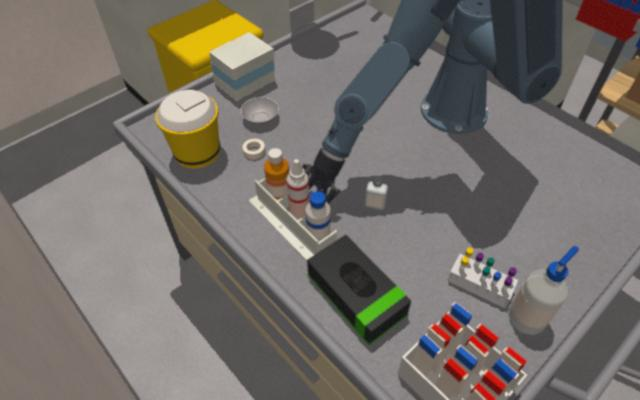

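Call:
drive_tool:
  plan:
    - [[0.006,0,0.004,0],[0.012,0,0.008,0],[0.019,-0.001,0.013,0],[0.026,-0.001,0.018,0],[0.031,-0.001,0.021,0],[0.035,-0.001,0.024,0]]

```text
time_s: 16.88
eef_pos: [0.6577, -0.0189, 0.0103]
eef_rot: [-0.001, 0.954, -0.017, 0.298]
wrist_force: [-0.6, -0.1, -0.9]
opening: 0.5
grasp_force: 0.7
```

Call:
drive_tool:
  plan:
    - [[0.002,0,0.0015,0],[0.004,0,0.003,0]]

```text
time_s: 17.05
eef_pos: [0.6594, -0.0189, 0.0101]
eef_rot: [-0.001, 0.954, -0.017, 0.298]
wrist_force: [-0.9, -0.3, -0.8]
opening: 0.5
grasp_force: 0.8
```

```bash
python3 look.py "(.685,-.02)"
```

```text
17.05 q [-0.28  0.43  1.98  0.81  0.21  0.57] tcp [ 0.6594 -0.0189  0.0101] F [-0.9 -0.3 -0.8]
top 88 body [ 0.6834 -0.0197] rms 0.0023 tip [ 0.6823 -0.0193  0.2073]
scene 663 body [ 0.6856 -0.0169] rms 0.0037 tip [ 0.687  -0.0132  0.2053]
mean [ 0.6845 -0.0183] tool frame horiz [0.0251 0.0006]
[[ 0.822 -0.032  0.569]
 [-0.033 -0.999 -0.008]
 [ 0.569 -0.013 -0.822]]
```

Call:
drive_tool:
  plan:
    - [[0.001,0,0.0007,0],[0.002,0,0.0014,0]]

```text
time_s: 17.32
eef_pos: [0.6603, -0.0189, 0.0101]
eef_rot: [-0.001, 0.954, -0.017, 0.298]
wrist_force: [-1.2, -0.4, 0.1]
opening: 0.5
grasp_force: 0.7
```

Call:
drive_tool:
  plan:
    - [[0.001,0,0.0007,0],[0.002,0,0.0014,0]]

```text
time_s: 17.48
eef_pos: [0.661, -0.0189, 0.01]
eef_rot: [-0.001, 0.954, -0.017, 0.298]
wrist_force: [-3.5, 0.5, -0.1]
opening: 0.5
grasp_force: 1.6
```

Call:
drive_tool:
  plan:
    - [[0.001,0,0.0007,0],[0.002,0,0.0014,0]]

```text
time_s: 17.65
eef_pos: [0.6616, -0.0188, 0.0097]
eef_rot: [-0.001, 0.955, -0.017, 0.297]
wrist_force: [-8.7, -0.5, 4.4]
opening: 0.502
grasp_force: 3.8
```

Call:
drive_tool:
  plan:
    - [[-0.004,0,-0.003,0],[-0.02,0.001,-0.014,0],[-0.06,0.003,-0.042,0],[-0.12,0.005,-0.083,0],[-0.2,0.008,-0.138,0],[-0.2,0.008,-0.138,0],[-0.2,0.008,-0.138,0]]

```text
time_s: 18.23
eef_pos: [0.563, -0.0189, 0.0095]
eef_rot: [-0.001, 0.955, -0.018, 0.297]
wrist_force: [0.7, -0.4, -0.0]
opening: 0.496
grasp_force: 0.0
```

```bash
python3 look.py "(.685,-.02)"
python3 - <<'E'
from h import *
P=cv2.imread("pics/last_scene.png");T=cv2.imread("pics/last_top.png")
a=P[120:300,200:400];b=T[120:300,230:430]
cv2.imwrite("pics/fin.png",cv2.resize(np.hstack([a,b]),None,fx=2,fy=2,interpolation=cv2.INTER_CUBIC))
P,d=ctrl.camera("top");X,_,_=cloud(d,ctrl.camera_info("top"))
A=sel(X,.70,.78,-.05,.01,.055,.072);print("panel now",A[:,0].min(),np.median(A[:,0]))
for nm,b in dict(sal=(.4,.58,.02,.16,.02,.2),iod=(.62,.71,-.15,-.07,.15,.19),per=(.62,.71,.03,.11,.14,.17)).items():
    print(nm,sel(np.load("pics/top.npy"),*b).mean(0).round(4),sel(X,*b).mean(0).round(4))
E
```

```text
18.2333 q [-0.36  0.28  2.21  1.22  0.2   0.09] tcp [ 0.563  -0.0189  0.0095] F [ 0.7 -0.4 -0. ]
top 82 body [ 0.685  -0.0199] rms 0.0003 tip [ 0.683  -0.0198  0.2077]
scene 670 body [ 0.6869 -0.0168] rms 0.0037 tip [ 0.6885 -0.0129  0.2057]
mean [ 0.6859 -0.0183] tool frame horiz [0.1229 0.0005]
[[ 0.823 -0.033  0.568]
 [-0.035 -0.999 -0.008]
 [ 0.568 -0.013 -0.823]]
panel now 0.7147969136471378 0.71773934408181
sal [0.4873 0.0968 0.0834] [0.4992 0.0736 0.0864]
iod [ 0.6627 -0.1097  0.1745] [ 0.6627 -0.1097  0.1745]
per [0.6737 0.0674 0.16  ] [0.6736 0.0672 0.1597]
```

View pics/fin.png

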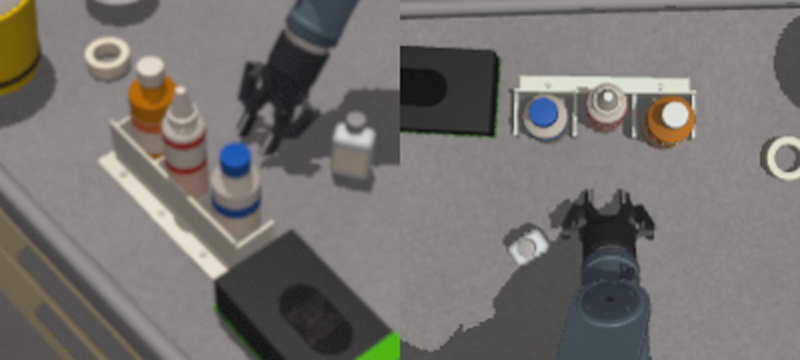

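Call:
drive_tool:
  plan:
    - [[0.03,0,-0.04,0],[0.07,0,-0.1,0],[0.07,0,-0.1,0],[0.07,0,-0.1,0]]

```text
time_s: 18.72
eef_pos: [0.5689, -0.021, 0.0627]
eef_rot: [0.0, 0.953, -0.016, 0.301]
wrist_force: [0.2, -0.9, 0.3]
opening: 0.499
grasp_force: 0.0
```

Run:
```python
from bench import ctrl
o=ctrl.get_obs();print(o["eef_pos"],o["wrist_force"]);print(ctrl.hand_in())
```

```text
[ 0.56885826 -0.0209959   0.06266109] [ 0.24138393 -0.90137259  0.30604907]
the job is handed in; nothing more can be done
None
```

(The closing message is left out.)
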